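Lift the charcoal block with its ring out of the drawer

TASK

Pull the drawer of the small wooden cabinet right open. Then take the black charcoal block that lies in it, lift it out level with the metal ring still lying on top, and finish while holding it still and level, its underside about 20 cm above the bench. Leave the drawer open and the wooden clamp block in it, and do not disturb the flat tin on the bench.

Things in the scene. Friction and masses are not known exactly. Their poses are not given: they have to be found in the camera images.
- cab: low wooden cabinet, one drawer over a narrow open slot, 220 deep x 300 wide x 125 mm high, fixed; origin: centre of its underside on the bench, z up, y along its width; the drawer opens along its -x. Carcass front edge at x = -95 mm, outer face of the shut drawer front at x = -110 mm. A 19 mm high roll of tape lies on the rear of its top, behind x = +20 mm
- cab_drawer0 (a joint): the drawer's slide: 0 m shut, 0.165 m fully open (end stop); starts shut or up to 10 mm ajar. It moves with about 1 N (friction, some damping) and stays where it is left. Inside: 175 deep x 258 wide mm, its middle on the cabinet's middle line; above the bench its floor is 57 mm, the rim of its sides 103 mm, the top of its front 114 mm; walls 6 mm thick
- cab_drawer0_handle (a point): middle of the drawer's steel bar handle: a level round bar 11 mm thick, 120 mm long, along the cabinet's y, 87 mm above the bench; its middle line is 35 mm in front of the drawer front, joined to it by two thin stems 51 mm either side of the middle. It moves with the drawer; its axes are the cabinet's
- charcoal: black charcoal soldering block, 55 (own x) x 95 (own y) x 26 mm high, 0.08 to 0.15 kg; origin at the centre of its underside, z up. It lies in the left or the right half of the drawer with its long side roughly from front to back; at least 25 mm is free beside its long sides. With the drawer 155 mm open it lies wholly in front of the carcass by 20 mm or more
- silver_ring: loose metal ring, outside 28 mm, inside 21 mm, 9 mm high, 20 g, lying flat on top of the charcoal block near the middle; origin at the centre of its underside, z along its axis
- clamp_block: small wooden clamp block with a strap, 60 (own x) x 31 (own y) x 25 mm high; origin at the centre of its underside; lies in the other half of the drawer and stays there
- tin: round flat tin, 63 mm across, 24 mm high, loose on the bench to the right of the drawer; origin at the centre of its underside

How it is judged:
On the way, in this order (a step that is already met when the one before it is completed fails the run):
1. the drawer is pulled open (at least 140 mm of its 165 mm) with the charcoal block still lying in it (value of joint cab_drawer0 above 0.14 m and height (world z) of charcoal below 0.07 m), for 0.2 s.
2. the charcoal block is lifted clear above the drawer and the cabinet's top, level, with the ring on it (height (world z) of charcoal above 0.14 m and angle between charcoal's own z axis and vertical below 0.14 rad and z of silver_ring in the frame of charcoal between 0.021 and 0.032 m and angle between silver_ring's own z axis and vertical below 0.25 rad and contact force between silver_ring and charcoal above 0.05 N), for 0.2 s.
At the end, for the whole second after the job is handed in: The gripper holds the charcoal block in the air: underside 15 to 25 cm above the bench, tilt under 0.1 rad, slower than 20 mm/s and 0.15 rad/s, touching no furniture; the ring lies flat on it; the drawer is still open by 12 cm or more with the clamp block in it (height (world z) of charcoal between 0.15 and 0.25 m and angle between charcoal's own z axis and vertical below 0.1 rad and linear speed of charcoal below 0.02 m/s and angular speed of charcoal below 0.15 rad/s and contact force between the fingers and charcoal above 1 N and contact force between each of charcoal, silver_ring and cab below 0.1 N and z of silver_ring in the frame of charcoal between 0.021 and 0.032 m and angle between silver_ring's own z axis and vertical below 0.25 rad and contact force between silver_ring and charcoal above 0.05 N and value of joint cab_drawer0 above 0.12 m and contact force between clamp_block and cab above 0.05 N and height (world z) of clamp_block below 0.085 m); the arm keeps its last pose, push and grip.
It fails at once if the charcoal block is tipped by more than about 17 degrees (angle between charcoal's own z axis and vertical above 0.3 rad).
It fails at once if the ring comes off the charcoal block (z of silver_ring in the frame of charcoal below 0.012 m or z of silver_ring in the frame of charcoal above 0.045 m).
It fails at once if the tin is knocked out of its place by more than 4 cm (distance of tin from where it was at the start of the episode above 0.04 m).
It also fails if it takes over 48 s, if anything falls off the work surface, if the arm or the gripper's body presses on something with over 40 N, if the wrist force passes 120 N, or if a joint passes its speed limit or range.

ROBOT

A 7-joint arm with a two-finger parallel gripper is mounted at the origin on a cart in front of the work surface, level with it; the furniture and walls round the work are solid. World frame = base frame: x ahead of the robot, y to its left, z up, the work surface at z = 0. Lengths are in m, angles in rad, forces in N, time in s.
With the tool pointing down it reaches from about 0.425 to 0.875 m from the base axis. Payload 4.7 kg.
Tool frame: the origin (TCP) lies between the finger pads; the fingertips stand 22 mm ahead of it and the grasp point (between the pads) lies 3 mm ahead of it; z points along the fingers, y is the line along which they close (so a half turn about z gives the same grasp; the last joint's range is limited). The gripper opens to 87 mm and grips with 3 to 60 N. Pads are 19 mm wide; open, the fingers measure 117 mm over their backs; the gripper's body (75 mm by 190 mm) begins 51 mm behind the grasp point.
Start: joints at [1.134, 0.321, -0.07, 1.45, 0.023, 1.371, -0.057], TCP at [0.283, -0.585, 0.245] pointing down, gripper open.
Joint ranges: [-2.86, 2.86], [-0.3, 2.09], [-1.38, 1.24], [0.06, 2.45], [-1.56, 4.7], [0.09, 2.05], [-2.69, 2.69]. Speed limits (rad/s): [2.57, 2.57, 3.14, 3.14, 3.14, 3.14, 3.14].

INTERFACE

Orientations are given as a rotation vector (axis times angle).
In Python, from bench import ctrl gives the robot as it stands. The module is installed in compiled form; this text tells all that it offers.
- The arm moves only by the tool send_rows, never from a script. Its argument "motion" is a list of rows, each an object with "claw": the opening, from -1 (shut) to 1 (fully open); "slide": the shift along the tool's x, y, z in mm, a list of three; "delta_rot": the turn, a rotation vector about the tool's x, y, z in rad, a list of three. In form: [{"claw": claw, "slide": [x, y, z], "delta_rot": [ax, ay, az]}, ...]. A call has 1 to 5 rows; each row is the pose to reach, as a shift and turn from the pose commanded when the call began, along the tool's axes at that moment; what a row does not reach only later rows make up. A row lasts 1/10 s, in which the tool goes at most 50 mm and 8.59 degrees, less where a joint would pass 70% of its speed; a pose out of reach is approached as far as the arm can. A call with a gripper value outside its range is refused whole. The fingers move at their own pace and stop on an object; "grip_force" is the grip in N (left out, the last holds). Time passes only in rows, so rows that repeat a pose let the fingers close. It gives the time, the measured TCP pose, the force, the opening and the grip force at its end, in the units of the state.
- ctrl.get_state(): the state, without advancing time (a new reading comes with each control period).
- ctrl.get_image(name): name is "scene" or "top" or "wrist"; returns a dict with "color" (400x640x3 uint8, blue, green, red), "fx", "fy", "cx", "cy" (pixels), "pose" (4x4, takes a point from camera to world coordinates). Camera axes: x right, y down, z forward; pixel columns grow to the right and rows downward; lengths in m; the calibration is good to about 2 mm. The wrist camera is an equidistant fisheye: a pixel r from the principal point sees the ray r / f radians off the axis. A picture is of the moment at which its call begins. There is no depth.
- ctrl.close_job(): hands the job in; it is judged then, once.
The state is a dict: "time": time; "joint_positions": joint angles; "qd": joint speeds; "joint_torque": joint torques, N m; "position": TCP position; "tool_rot": TCP orientation; "ft_force": force on the tool from outside, world axes, zero at the start; "torque": the same for the moment, N m; "grip_width": opening from 0.0 (shut) to 1.0 (fully open); "grip_force": force on a finger pad.
Only numpy, scipy, OpenCV 4.12 (cv2) and the standard library are available. Lean on these libraries where they do the work, as an engineer would, in place of code of your own. Each camera call takes 0.05 s, during which the arm holds its last target. There are 200 camera calls.

## Working session

There is one attempt and no reset: what is moved stays moved. The work goes in short steps, Python scripts to look and compute and a tool call to move; the robot and the scene stay as the last step left them, time stands still between calls to the robot, and variables do not carry over. Pictures are saved under pics/ and viewed, at most 10 in all, crops included, and the job is handed in when it is done.

Besides the shell and the picture viewer there is one more tool, called after ">>>" by a JSON object that holds its "method" and its "body". send_rows: Moves the arm, as the interface text tells. Its arguments: {"type":"object","properties":{"motion":{"type":"array","items":{"type":"object","properties":{"claw":{"type":"number"},"slide":{"type":"array","items":{"type":"number"}},"delta_rot":{"type":"array","items":{"type":"number"}}}}},"grip_force":{"type":"number"}},"required":["motion"]}

```bash
mkdir -p pics; cat > h.py <<'E'
import numpy as np, cv2
from bench import ctrl
from scipy.spatial.transform import Rotation as R
def grab(n,f):
    im=ctrl.get_image(n); cv2.imwrite('pics/'+f,im['color']); np.savez('pics/'+f+'.npz',**{k:im[k] for k in im}); return im
def ray(im,u,v,fish=False):
    x=(u-im['cx'])/im['fx']; y=(v-im['cy'])/im['fy']
    if fish:
        r=np.hypot(x,y); s=np.sin(r)/max(r,1e-9); d=np.array([x*s,y*s,np.cos(r)])
    else: d=np.array([x,y,1.])
    P=im['pose']; return P[:3,3],P[:3,:3]@d
def onz(im,u,v,z,fish=False):
    o,d=ray(im,u,v,fish); return o+d*(z-o[2])/d[2]
def proj(im,p):
    P=im['pose']; c=P[:3,:3].T@(np.array(p)-P[:3,3]); return im['fx']*c[0]/c[2]+im['cx'],im['fy']*c[1]/c[2]+im['cy']
E
python3 - <<'E'
from h import *
s=ctrl.get_state(); print({k:np.round(v,3) for k,v in s.items()})
for n in ['scene','top']:
    im=grab(n,n+'0.png'); print(n,im['fx'],im['cx'],im['cy'],np.round(im['pose'],3))
E
```

```text
{'time': np.float64(0.0), 'joint_positions': array([ 1.134,  0.322, -0.07 ,  1.452,  0.023,  1.371, -0.057]), 'qd': array([ 0.   , -0.001, -0.001, -0.001, -0.001, -0.   , -0.001]), 'joint_torque': array([ 0.0000e+00, -4.9128e+01, -4.0400e-01, -3.1252e+01, -6.4000e-02,
        4.4000e-02,  0.0000e+00]), 'position': array([ 0.283, -0.585,  0.243]), 'tool_rot': array([-3.06e+00, -7.02e-01,  1.00e-03]), 'ft_force': array([ 0.239,  0.507, -0.442]), 'torque': array([-0.007,  0.03 , -0.004]), 'grip_force': np.float64(0.0), 'grip_width': np.float64(1.001)}
scene 406.2420447663349 318.68634453044837 200.79171313823952 [[ 0.591 -0.588  0.552  0.078]
 [-0.806 -0.415  0.422 -0.108]
 [-0.019 -0.695 -0.719  0.704]
 [ 0.     0.     0.     1.   ]]
top 450.6957005049362 313.6421825279111 201.88053838404247 [[ 0.026 -0.991  0.128  0.433]
 [-1.    -0.024  0.015  0.226]
 [-0.012 -0.129 -0.992  1.041]
 [ 0.     0.     0.     1.   ]]
```

View pics/top0.png

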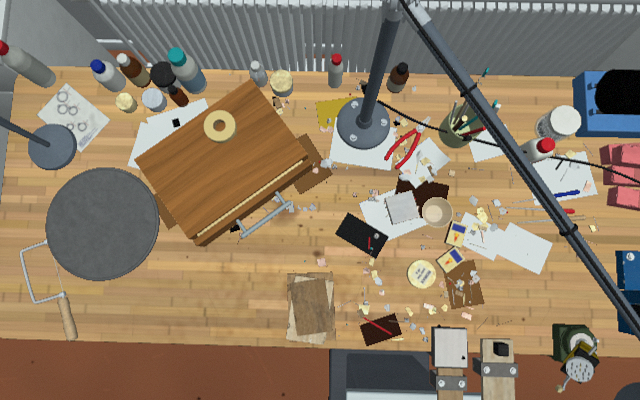

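View pics/scene0.png

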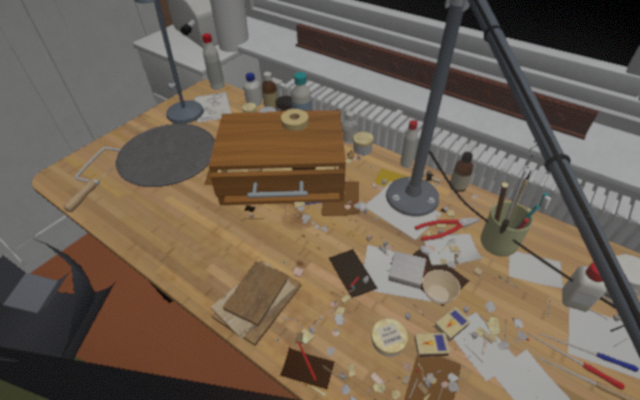

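```bash
python3 - <<'E'
from h import *
t=dict(np.load('pics/top0.png.npz')); s=dict(np.load('pics/scene0.png.npz'))
cv2.imwrite('pics/crop.png',np.hstack([cv2.resize(t['color'][70:260,125:325],None,fx=2.0,fy=2.9,interpolation=3),cv2.resize(s['color'][100:220,200:360],(400,551),interpolation=3)]))
def plane(im,a,b):
    o,d1=ray(im,*a);_,d2=ray(im,*b); n=np.cross(d1,d2); n/=np.linalg.norm(n); return n,n@o
for A,B in [(((420,20),(630,315)),((475,0),(635,310)))]:
    n1,c1=plane(t,*A); n2,c2=plane(s,*B); d=np.cross(n1,n2); 
    for y in (-.6,-.4,-.2,0,.1):
        print('boom',np.linalg.solve([n1,n2,[0,1,0]],[c1,c2,y]))
# handle
print('handle ends',onz(t,240,236,.087),onz(t,292,205,.087), onz(t,422,273,.024))
for p in [(135,160),(253,80),(308,160),(195,243)]: print(onz(t,*p,.125))
E
```

```text
boom [-0.16243131 -0.6         0.33607847]
boom [ 0.10336505 -0.4         0.37178261]
boom [ 0.36916141 -0.2         0.40748675]
boom [0.63495777 0.         0.44319088]
boom [0.76785595 0.1        0.46104295]
handle ends [0.48005727 0.39450515 0.087     ] [0.54887853 0.28649379 0.087     ] [ 0.4114315  -0.00350833  0.024     ]
[0.63064041 0.61448325 0.125     ]
[0.80997971 0.37572858 0.125     ]
[0.63909306 0.25391137 0.125     ]
[0.46166902 0.47868715 0.125     ]
```

View pics/crop.png

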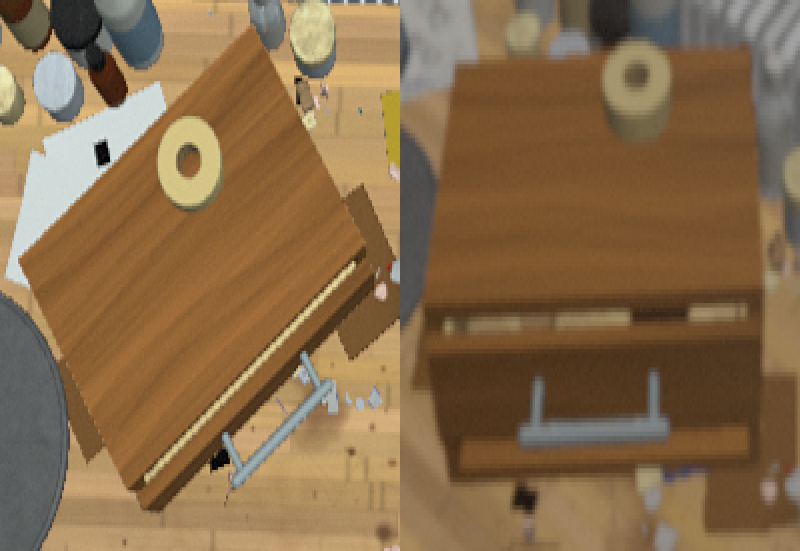

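```bash
python3 - <<'E'
from h import *
im=grab('wrist','w0.png'); print(im['fx'],im['cx'],im['cy'],np.round(im['pose'],3))
t=dict(np.load('pics/top0.png.npz')); s=dict(np.load('pics/scene0.png.npz'))
a=cv2.resize(t['color'][:,380:],(390,600)); b=cv2.resize(s['color'][:,400:],(400,600)); cv2.imwrite('pics/boom.png',np.hstack([a,b]))
E
```

```text
309.70691628693146 321.2343773809755 200.9146443055209 [[ 0.436 -0.86  -0.265  0.357]
 [-0.9   -0.417 -0.127 -0.55 ]
 [-0.001  0.294 -0.956  0.384]
 [ 0.     0.     0.     1.   ]]
```

View pics/w0.png

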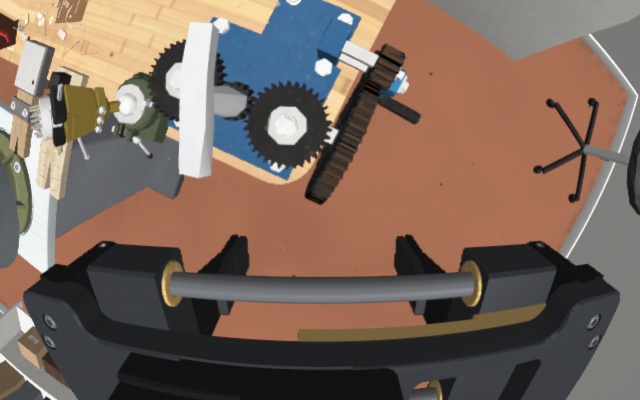

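View pics/boom.png

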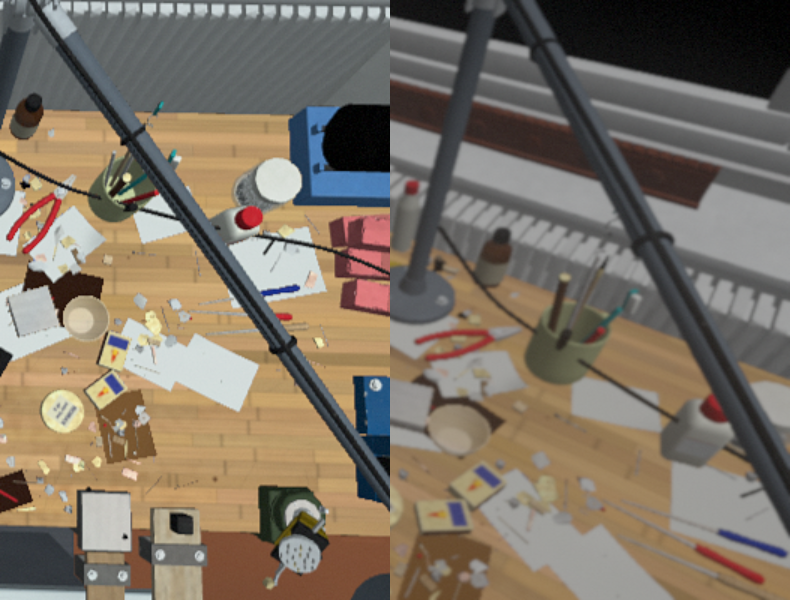

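```bash
python3 - <<'E'
from h import *
t=dict(np.load('pics/top0.png.npz')); s=dict(np.load('pics/scene0.png.npz'))
def tri(a,b):
    o1,d1=ray(t,*a);o2,d2=ray(s,*b)
    k=np.linalg.lstsq(np.c_[d1,-d2],o2-o1,rcond=None)[0]; p,q=o1+k[0]*d1,o2+k[1]*d2; return (p+q)/2,np.linalg.norm(p-q)
print(tri((470,88),(492,30)),tri((568.7,230),(557,160)),tri((568.7,230),(492,30)),tri((470,88),(557,160)))
print(tri((408,10),(471,0)), onz(t,363,122,0), onz(s,412,195,0))
h=np.array([onz(t,242.5,237,.087),onz(t,290.5,203,.087)]);print(h,np.linalg.norm(h[0]-h[1]),h.mean(0))
# check in scene: crop (520,435)->, (668,430)
g=[(200+120*.4,100+435*.2178),(200+268*.4,100+430*.2178)]
print([onz(s,*p,.087) for p in g])
print('rolls', onz(t,422,273,.024), onz(s,389,337,.024), onz(t,402,207,.02))
E
```

```text
(array([0.66538963, 0.03194252, 0.4621958 ]), np.float64(0.0032613703053930737)) (array([ 0.48297327, -0.11164952,  0.42516381]), np.float64(0.00027898457962984973)) (array([ 0.46671134, -0.02699393,  0.5524028 ]), np.float64(0.02861195568961858)) (array([ 0.78501066, -0.08846417,  0.19930686]), np.float64(0.059553945213353596))
(array([0.78388114, 0.1090492 , 0.44972337]), np.float64(0.002635348610874975)) [0.76253441 0.12942145 0.        ] [0.7653166  0.13208989 0.        ]
[[0.47808073 0.38910416 0.087     ]
 [0.5530987  0.28983623 0.087     ]] 0.12442595660295029 [0.51558972 0.33947019 0.087     ]
[array([0.47872658, 0.38997506, 0.087     ]), array([0.55491262, 0.28760932, 0.087     ])]
rolls [ 0.4114315  -0.00350833  0.024     ] [ 0.40367842 -0.00541654  0.024     ] [0.55859523 0.04025899 0.02      ]
```

The top view shows the handle from (242,237) to (290,203) and the tin at (422,273). A lamp boom crosses between the arm and the cabinet: two-view triangulation puts it at z about 0.43–0.46. The wrist view shows only the floor and gear rack near the start. I'll go up and over the boom.

>>> {"method": "send_rows", "body": {"motion": [{"claw":1,"slide":[0,0,-50],"delta_rot":[0,0,0]},{"claw":1,"slide":[0,0,-100],"delta_rot":[0,0,0]},{"claw":1,"slide":[0,0,-150],"delta_rot":[0,0,0]},{"claw":1,"slide":[0,0,-200],"delta_rot":[0,0,0]},{"claw":1,"slide":[0,0,-250],"delta_rot":[0,0,0]}]}}

```text
time: 0.65
position: [0.2829, -0.5846, 0.4966]
tool_rot: [3.062, 0.702, -0.0]
ft_force: [0.9, -0.9, 0.4]
grip_width: 1.001
grip_force: 0.0
```

>>> {"method": "send_rows", "body": {"motion": [{"claw":1,"slide":[0,-30,-30],"delta_rot":[0,0,0]},{"claw":1,"slide":[0,-60,-60],"delta_rot":[0,0,0]},{"claw":1,"slide":[0,-90,-80],"delta_rot":[0,0,0]},{"claw":1,"slide":[0,-120,-80],"delta_rot":[0,0,0]},{"claw":1,"slide":[0,-120,-80],"delta_rot":[0,0,0]}]}}

```text
time: 1.15
position: [0.2296, -0.4743, 0.5777]
tool_rot: [3.058, 0.701, 0.001]
ft_force: [0.8, -0.2, 0.4]
grip_width: 0.997
grip_force: 0.0
```

```bash
python3 - <<'E'
from h import *
s=ctrl.get_state(); print({k:np.round(v,3) for k,v in s.items()})
for n in ['scene','top']: grab(n,n+'1.png')
cv2.imwrite('pics/b1.png',np.vstack([cv2.resize(ctrl.get_image('wrist')['color'],(480,300)),cv2.resize(cv2.imread('pics/top1.png'),(480,300))]))
E
```

```text
{'time': np.float64(1.15), 'joint_positions': array([ 1.122,  0.124, -0.064,  1.024,  0.009,  1.99 , -0.057]), 'qd': array([-0.002,  0.071,  0.002, -0.025,  0.007, -0.043, -0.   ]), 'joint_torque': array([ 6.0000e-03, -3.5409e+01, -1.1400e-01, -2.7763e+01, -8.6000e-02,
        1.5100e-01,  1.0000e-03]), 'position': array([ 0.23 , -0.474,  0.578]), 'tool_rot': array([3.058e+00, 7.010e-01, 1.000e-03]), 'ft_force': array([ 0.796, -0.224,  0.379]), 'torque': array([-0.   , -0.045, -0.02 ]), 'grip_force': np.float64(0.0), 'grip_width': np.float64(0.997)}
```

View pics/b1.png

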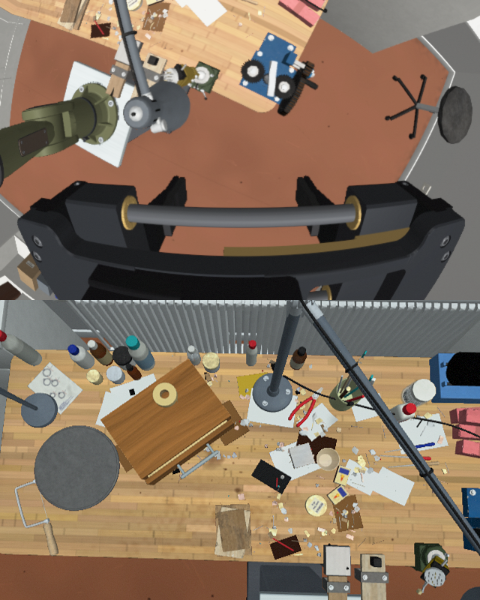

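The wrist view shows the lamp head at (150,110), beside the green robot base, and the boom below gripper height. Swinging above it is clear.

```bash
cat >> h.py <<'E'
def Rdown(yaw): # tool z down, tool y at azimuth yaw
    y=np.array([np.cos(yaw),np.sin(yaw),0]); z=np.array([0,0,-1.]); return R.from_matrix(np.c_[np.cross(y,z),y,z])
def delta(p0,y0,p1,y1):
    A=Rdown(np.radians(y0)); B=Rdown(np.radians(y1)); d=A.inv().apply(np.array(p1)-p0)*1000
    return np.round(d,1),np.round((A.inv()*B).as_rotvec(),3)
E
python3 - <<'E'
from h import *
a=lambda r,d,z:np.array([r*np.cos(np.radians(d)),r*np.sin(np.radians(d)),z])
s=ctrl.get_state(); M=R.from_rotvec(s['tool_rot']).as_matrix(); print(M.round(3), np.degrees(np.arctan2(M[1,1],M[0,1])))
W=[(np.array([.230,-.474,.578]),-64.2),(a(.58,-26,.575),-26),(a(.58,12,.575),12),(np.array([.5156,.3395,.45]),37.1)]
for (p,y),(q,w) in zip(W,W[1:]): print(delta(p,y,q,w))
E
```

```text
[[ 0.9    0.436 -0.   ]
 [ 0.436 -0.9    0.   ]
 [-0.    -0.    -1.   ]] -64.17568237387856
(array([357.9, -71.1,   3. ]), array([ 0.   ,  0.   , -0.667]))
(array([ 357.1, -123. ,    0. ]), array([ 0.   ,  0.   , -0.663]))
(array([224.9,  -5.1, 125. ]), array([ 0.   ,  0.   , -0.438]))
```

```bash
python3 - <<'E'
from h import *
a=lambda r,d,z:np.array([r*np.cos(np.radians(d)),r*np.sin(np.radians(d)),z])
W=[(np.array([.230,-.474,.578]),-64.2),(a(.55,-40.2,.578),-40.2),(a(.57,-16.2,.578),-16.2),(a(.58,7.8,.578),7.8),(np.array([.53,.29,.5]),31.8),(np.array([.5156,.3395,.3]),37.1)]
for (p,y),(q,w) in zip(W,W[1:]): print(delta(p,y,q,w))
E
```

```text
(array([222.9, -24.4,   0. ]), array([ 0.   ,  0.   , -0.419]))
(array([231.8, -29.3,   0. ]), array([ 0.   ,  0.   , -0.419]))
(array([235.9, -40.1,   0. ]), array([ 0.   ,  0.   , -0.419]))
(array([215.4, -15.5,  78. ]), array([ 0.   ,  0.   , -0.419]))
(array([ 49.7,  13.8, 200. ]), array([ 0.   ,  0.   , -0.093]))
```

>>> {"method": "send_rows", "body": {"motion": [{"claw":1,"slide":[45,-5,0],"delta_rot":[0,0,-0.084]},{"claw":1,"slide":[90,-10,0],"delta_rot":[0,0,-0.168]},{"claw":1,"slide":[134,-15,0],"delta_rot":[0,0,-0.251]},{"claw":1,"slide":[179,-20,0],"delta_rot":[0,0,-0.335]},{"claw":1,"slide":[223,-24,0],"delta_rot":[0,0,-0.419]}]}}

```text
time: 1.8
position: [0.4233, -0.358, 0.573]
tool_rot: [-2.845, -1.327, 0.001]
ft_force: [0.3, -0.5, -0.3]
grip_width: 0.997
grip_force: 0.0
```

>>> {"method": "send_rows", "body": {"motion": [{"claw":1,"slide":[46,-6,0],"delta_rot":[0,0,-0.084]},{"claw":1,"slide":[93,-12,0],"delta_rot":[0,0,-0.168]},{"claw":1,"slide":[139,-18,0],"delta_rot":[0,0,-0.251]},{"claw":1,"slide":[186,-24,0],"delta_rot":[0,0,-0.335]},{"claw":1,"slide":[232,-29,0],"delta_rot":[0,0,-0.419]}]}}

```text
time: 2.3
position: [0.5505, -0.1612, 0.573]
tool_rot: [-2.507, -1.89, 0.001]
ft_force: [0.2, 0.0, -0.1]
grip_width: 1.001
grip_force: 0.0
```

>>> {"method": "send_rows", "body": {"motion": [{"claw":1,"slide":[47,-8,0],"delta_rot":[0,0,-0.084]},{"claw":1,"slide":[94,-16,0],"delta_rot":[0,0,-0.168]},{"claw":1,"slide":[141,-24,0],"delta_rot":[0,0,-0.251]},{"claw":1,"slide":[189,-32,0],"delta_rot":[0,0,-0.335]},{"claw":1,"slide":[236,-40,0],"delta_rot":[0,0,-0.419]}]}}

```text
time: 2.8
position: [0.5771, 0.0771, 0.5729]
tool_rot: [-2.059, -2.37, 0.001]
ft_force: [1.0, -0.3, 0.3]
grip_width: 0.997
grip_force: 0.0
```

>>> {"method": "send_rows", "body": {"motion": [{"claw":0.2,"slide":[43,-3,0],"delta_rot":[0,0,-0.084]},{"claw":0,"slide":[86,-6,0],"delta_rot":[0,0,-0.168]},{"claw":-0.3,"slide":[129,-9,0],"delta_rot":[0,0,-0.251]},{"claw":-0.4,"slide":[172,-12,20],"delta_rot":[0,0,-0.335]},{"claw":-0.4,"slide":[215,-16,60],"delta_rot":[0,0,-0.419]}]}}

```text
time: 3.3
position: [0.5326, 0.2834, 0.5199]
tool_rot: [-1.518, -2.749, -0.005]
ft_force: [0.2, -0.1, 0.3]
grip_width: 0.632
grip_force: 0.0
```

>>> {"method": "send_rows", "body": {"motion": [{"claw":-0.4,"slide":[12,2,50],"delta_rot":[0,0,-0.03]},{"claw":-0.4,"slide":[24,4,100],"delta_rot":[0,0,-0.06]},{"claw":-0.4,"slide":[36,6,150],"delta_rot":[0,0,-0.093]},{"claw":-0.4,"slide":[50,8,200],"delta_rot":[0,0,-0.093]},{"claw":-0.4,"slide":[50,8,250],"delta_rot":[0,0,-0.093]}]}}

```text
time: 3.8
position: [0.5116, 0.3285, 0.2735]
tool_rot: [-1.392, -2.813, -0.001]
ft_force: [0.4, 1.6, -0.6]
grip_width: 0.311
grip_force: 0.0
```

```bash
python3 - <<'E'
from h import *
s=ctrl.get_state(); M=R.from_rotvec(s['tool_rot']).as_matrix(); print(s['position'],M.round(3),np.degrees(np.arctan2(M[1,1],M[0,1])),s['grip_width'],s['joint_positions'].round(2))
im=grab('wrist','w2.png'); print(im['pose'].round(3))
E
```

```text
[0.51155819 0.32850333 0.27354431] [[-0.606  0.795 -0.002]
 [ 0.795  0.606  0.002]
 [ 0.003 -0.001 -1.   ]] 37.33590894396999 0.310840192475353 [ 0.01  0.3  -0.77  1.5   0.21  1.43 -0.12]
[[ 0.795  0.58   0.176  0.464]
 [ 0.606 -0.76  -0.233  0.392]
 [-0.001  0.292 -0.956  0.414]
 [ 0.     0.     0.     1.   ]]
```

View pics/w2.png

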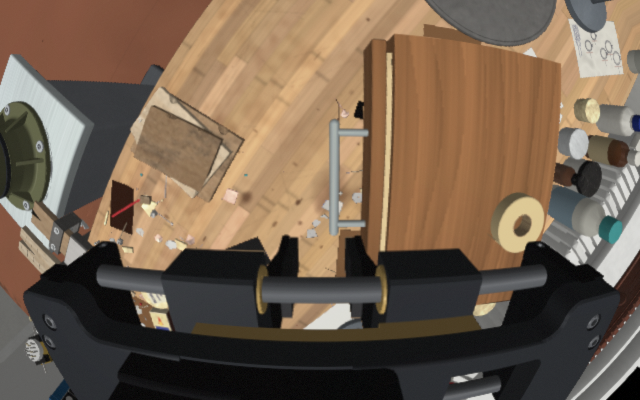

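The handle is at column about 334, rows 120–235, with the drawer front at columns 365–385.

```bash
python3 - <<'E'
from h import *
im=dict(np.load('pics/w2.png.npz'))
a,b=[onz(im,*p,.087,True) for p in [(334.5,122),(333.5,233)]]
print(a,b,np.linalg.norm(a-b),(a+b)/2, np.degrees(np.arctan2(*(a-b)[1::-1]))-90)
c,d=[onz(im,*p,.125,True) for p in [(393,36),(388,250)]]; print(c,d,np.degrees(np.arctan2(*(c-d)[1::-1]))-90)
t=dict(np.load('pics/top0.png.npz'))
g=cv2.cvtColor(im['color'],cv2.COLOR_BGR2HSV); h=g[120:235,322:350]; m=(h[...,1]<70)&(h[...,2]>90)
for r in range(5,115,15): print(r+120,(np.where(m[r])[0]+322)[[0,-1]] if m[r].any() else None,end=' ')
E
```

```text
[0.48269347 0.39001949 0.087     ] [0.55845902 0.29095594 0.087     ] 0.12471570391194514 [0.52057624 0.34048771 0.087     ] 37.409395614917386
[0.47274516 0.49045674 0.125     ] [0.605547   0.32189636 0.125     ] 38.23313072301903
125 [329 339] 140 [329 339] 155 [329 339] 170 [329 339] 185 [329 338] 200 [325 338] 215 [322 338] 230 [329 338]
```

>>> {"method": "send_rows", "body": {"motion": [{"claw":-0.4,"slide":[5,12,40],"delta_rot":[0,0,0]},{"claw":-0.4,"slide":[5,12,80],"delta_rot":[0,0,0]},{"claw":-0.4,"slide":[5,12,110],"delta_rot":[0,0,0]},{"claw":-0.4,"slide":[5,12,130],"delta_rot":[0,0,0]},{"claw":-0.4,"slide":[5,12,130],"delta_rot":[0,0,0]}]}}

```text
time: 4.35
position: [0.5184, 0.3363, 0.1432]
tool_rot: [-1.396, -2.809, 0.008]
ft_force: [0.2, -0.6, 0.0]
grip_width: 0.298
grip_force: 0.0
```

```bash
python3 - <<'E'
from h import *
s=ctrl.get_state(); M=R.from_rotvec(s['tool_rot']).as_matrix(); print(s['position'],M.round(4),np.degrees(np.arctan2(M[1,1],M[0,1])),s['grip_width'])
im=grab('wrist','w3.png'); cv2.imwrite('pics/w3c.png',cv2.resize(im['color'][100:350,200:480],None,fx=2,fy=2))
E
```

```text
[0.51835423 0.33631118 0.14321789] [[-0.6037  0.7972 -0.0066]
 [ 0.7972  0.6037 -0.0026]
 [ 0.0019 -0.0069 -1.    ]] 37.13940996354895 0.298157251034321
```

View pics/w3c.png

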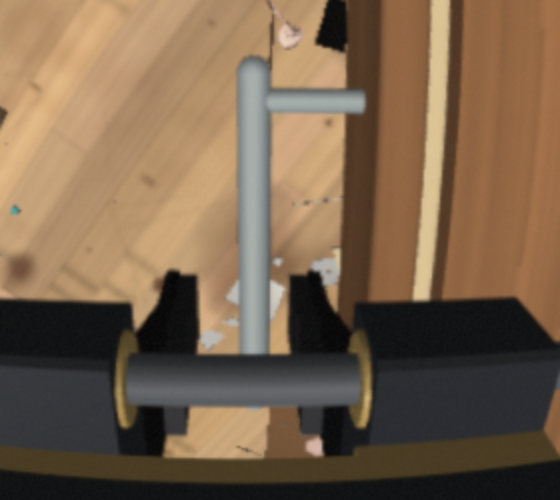

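```bash
python3 - <<'E'
from h import *
im=dict(np.load('pics/w3.png.npz')); s=ctrl.get_state(); M=R.from_rotvec(s['tool_rot']).as_matrix()
a=onz(im,327.2,131,.087,True);b=onz(im,327.3,240,.087,True); c=onz(im,200+350/2,175,.114,True)
xc=np.array([np.cos(np.radians(37.2)),np.sin(np.radians(37.2)),0])
for p in (a,b,c): print(p,M.T@(p-s['position']),p@xc)
print(np.degrees(np.arctan2(*(a-b)[1::-1]))-90)
E
```

```text
[0.48173249 0.39131711 0.087     ] [0.06569186 0.00292169 0.05854882] 0.6203043178097366
[0.52708403 0.33217336 0.087     ] [-0.00883691  0.0033637   0.0584335 ] 0.6206699187612741
[0.51667402 0.3895335  0.114     ] [0.04321438 0.02960959 0.03142666] 0.6470579204797497
37.481060346660485
```

>>> {"method": "send_rows", "body": {"motion": [{"claw":-0.4,"slide":[4,4,20],"delta_rot":[0,0,0]},{"claw":-0.4,"slide":[4,4,40],"delta_rot":[0,0,0]},{"claw":-0.4,"slide":[4,4,53],"delta_rot":[0,0,0]},{"claw":-0.4,"slide":[4,4,53],"delta_rot":[0,0,0]}]}}

```text
time: 4.8
position: [0.5199, 0.3428, 0.0929]
tool_rot: [-1.397, -2.812, 0.003]
ft_force: [-0.3, 0.2, 0.5]
grip_width: 0.298
grip_force: 0.0
```

>>> {"method": "send_rows", "body": {"grip_force": 15, "motion": [{"claw":-1,"slide":[0,0,0],"delta_rot":[0,0,0]},{"claw":-1,"slide":[0,0,0],"delta_rot":[0,0,0]},{"claw":-1,"slide":[0,0,0],"delta_rot":[0,0,0]},{"claw":-1,"slide":[0,0,0],"delta_rot":[0,0,0]}]}}

```text
time: 5.2
position: [0.5204, 0.3436, 0.0949]
tool_rot: [1.397, 2.813, 0.002]
ft_force: [-0.8, -1.1, 4.0]
grip_width: 0.121
grip_force: 15.0
```

>>> {"method": "send_rows", "body": {"motion": [{"claw":-1,"slide":[0,-3,0],"delta_rot":[0,0,0]},{"claw":-1,"slide":[0,-9,0],"delta_rot":[0,0,0]},{"claw":-1,"slide":[0,-17,0],"delta_rot":[0,0,0]},{"claw":-1,"slide":[0,-25,0],"delta_rot":[0,0,0]},{"claw":-1,"slide":[0,-33,0],"delta_rot":[0,0,0]}]}}

```text
time: 5.7
position: [0.4942, 0.3234, 0.0948]
tool_rot: [1.397, 2.812, 0.003]
ft_force: [1.2, 0.7, 5.8]
grip_width: 0.118
grip_force: 15.0
```

>>> {"method": "send_rows", "body": {"motion": [{"claw":-1,"slide":[0,-8,0],"delta_rot":[0,0,0]},{"claw":-1,"slide":[0,-16,0],"delta_rot":[0,0,0]},{"claw":-1,"slide":[0,-24,0],"delta_rot":[0,0,0]},{"claw":-1,"slide":[0,-32,0],"delta_rot":[0,0,0]},{"claw":-1,"slide":[0,-40,0],"delta_rot":[0,0,0]}]}}

```text
time: 6.2
position: [0.4625, 0.299, 0.0947]
tool_rot: [1.397, 2.812, 0.003]
ft_force: [1.9, -0.2, 6.0]
grip_width: 0.125
grip_force: 15.0
```

>>> {"method": "send_rows", "body": {"motion": [{"claw":-1,"slide":[0,-8,0],"delta_rot":[0,0,0]},{"claw":-1,"slide":[0,-16,0],"delta_rot":[0,0,0]},{"claw":-1,"slide":[0,-24,0],"delta_rot":[0,0,0]},{"claw":-1,"slide":[0,-32,0],"delta_rot":[0,0,0]},{"claw":-1,"slide":[0,-40,0],"delta_rot":[0,0,0]}]}}

```text
time: 6.7
position: [0.4308, 0.2747, 0.0948]
tool_rot: [1.397, 2.811, 0.003]
ft_force: [2.3, -0.3, 7.0]
grip_width: 0.118
grip_force: 15.0
```

>>> {"method": "send_rows", "body": {"motion": [{"claw":-1,"slide":[0,-8,0],"delta_rot":[0,0,0]},{"claw":-1,"slide":[0,-16,0],"delta_rot":[0,0,0]},{"claw":-1,"slide":[0,-24,0],"delta_rot":[0,0,0]},{"claw":-1,"slide":[0,-30,0],"delta_rot":[0,0,0]},{"claw":-1,"slide":[0,-33,0],"delta_rot":[0,0,0]}]}}

```text
time: 7.2
position: [0.4045, 0.2545, 0.0947]
tool_rot: [1.397, 2.81, 0.002]
ft_force: [1.0, -0.1, 6.9]
grip_width: 0.119
grip_force: 15.0
```

>>> {"method": "send_rows", "body": {"motion": [{"claw":-1,"slide":[0,-4,0],"delta_rot":[0,0,0]},{"claw":-1,"slide":[0,-8,0],"delta_rot":[0,0,0]},{"claw":-1,"slide":[0,-12,0],"delta_rot":[0,0,0]},{"claw":-1,"slide":[0,-12,0],"delta_rot":[0,0,0]}]}}

```text
time: 7.6
position: [0.3948, 0.247, 0.0947]
tool_rot: [1.397, 2.811, 0.0]
ft_force: [0.9, -1.5, 8.5]
grip_width: 0.122
grip_force: 15.0
```

>>> {"method": "send_rows", "body": {"motion": [{"claw":-0.4,"slide":[0,0,0],"delta_rot":[0,0,0]},{"claw":-0.4,"slide":[0,0,0],"delta_rot":[0,0,0]},{"claw":-0.4,"slide":[0,0,0],"delta_rot":[0,0,0]}]}}

```text
time: 7.9
position: [0.3932, 0.2474, 0.0931]
tool_rot: [-1.397, -2.813, 0.002]
ft_force: [-0.3, 0.2, 0.1]
grip_width: 0.271
grip_force: 0.0
```

>>> {"method": "send_rows", "body": {"motion": [{"claw":-0.4,"slide":[0,0,-20],"delta_rot":[0,0,0]},{"claw":-0.4,"slide":[0,0,-60],"delta_rot":[0,0,0]},{"claw":0.2,"slide":[0,20,-110],"delta_rot":[0,0,0]},{"claw":0.5,"slide":[0,50,-160],"delta_rot":[0,0,0]},{"claw":0.5,"slide":[0,80,-210],"delta_rot":[0,0,0]}]}}

```text
time: 8.4
position: [0.4495, 0.2899, 0.2877]
tool_rot: [1.398, 2.813, -0.001]
ft_force: [0.3, 0.9, 0.1]
grip_width: 0.486
grip_force: 0.0
```

>>> {"method": "send_rows", "body": {"motion": [{"claw":0.5,"slide":[-30,0,0],"delta_rot":[0,0,0]},{"claw":0.5,"slide":[-60,0,0],"delta_rot":[0,0,0]},{"claw":0.5,"slide":[-60,0,0],"delta_rot":[0,0,0]},{"claw":0.5,"slide":[-60,0,0],"delta_rot":[0,0,0]}]}}

```text
time: 8.8
position: [0.4855, 0.2415, 0.2853]
tool_rot: [-1.399, -2.811, 0.001]
ft_force: [-0.7, -0.3, -0.7]
grip_width: 0.741
grip_force: 0.0
```

```bash
python3 - <<'E'
from h import *
s=ctrl.get_state(); M=R.from_rotvec(s['tool_rot']).as_matrix(); print(s['position'],M.round(4),s['grip_width'])
w=grab('wrist','w4.png'); t=grab('top','t4.png'); sc=grab('scene','s4.png')
cv2.imwrite('pics/v4.png',np.vstack([cv2.resize(w['color'][:260,100:500],(800,520))]))
E
```

```text
[0.48552024 0.24150252 0.2853067 ] [[-6.031e-01  7.976e-01 -2.000e-03]
 [ 7.976e-01  6.031e-01  1.000e-04]
 [ 1.300e-03 -1.500e-03 -1.000e+00]] 0.741377048301182
```

View pics/v4.png

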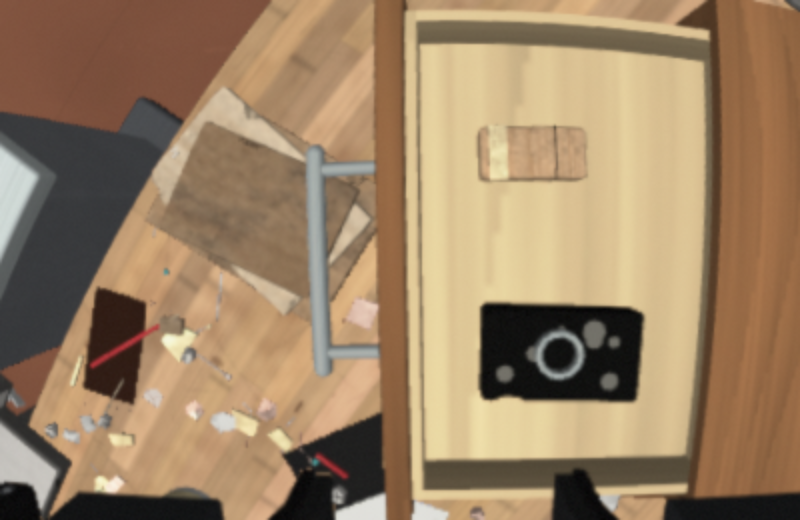

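The charcoal block is fully visible at crop (480–643, 303–402), with the ring at (560,354). The clamp block is at (532,153).

```bash
cat > meas.py <<'E'
from h import *
import sys
def rect(f,fish,roi,z=.083,thr=60):
    im=dict(np.load(f)); u0,v0,u1,v1=roi
    m=np.zeros((400,640),np.uint8); m[v0:v1,u0:u1]=(im['color'][v0:v1,u0:u1].max(2)<thr)*255
    c=max(cv2.findContours(m,cv2.RETR_EXTERNAL,cv2.CHAIN_APPROX_NONE)[0],key=cv2.contourArea)[:,0]
    pts=np.array([onz(im,u,v,z,fish)[:2] for u,v in cv2.convexHull(c)[:,0]])*1000
    r=cv2.minAreaRect(pts.astype(np.float32)); print(f,cv2.boundingRect(c),r, im['pose'][:3,3].round(3)); return im
if __name__=='__main__':
    w=rect('pics/w4.png.npz',True,(330,145,430,206))
    print('ring',onz(w,380,177,.0925,True))
    t=dict(np.load('pics/t4.png.npz'))
    p=proj(t,[.48,.23,.083]); print(p); rect('pics/t4.png.npz',False,(int(p[0])-60,int(p[1])-60,int(p[0])+60,int(p[1])+60))
E
python3 meas.py
```

```text
pics/w4.png.npz (340, 152, 81, 48) ((537.3375854492188, 286.4020080566406), (92.94906616210938, 54.715606689453125), 36.632999420166016) [0.438 0.306 0.426]
ring [0.53448953 0.28583535 0.0925    ]
(np.float64(317.6711048091305), np.float64(238.11099252912712))
pics/t4.png.npz (324, 178, 22, 32) ((577.4345703125, 196.84927368164062), (78.85263061523438, 6.626391410827637), 31.877471923828125) [0.433 0.226 1.041]
```

>>> {"method": "send_rows", "body": {"motion": [{"claw":0.5,"slide":[1,14,0],"delta_rot":[0,0,-0.12]},{"claw":0.5,"slide":[2,28,0],"delta_rot":[0,0,-0.24]},{"claw":0.5,"slide":[3,42,0],"delta_rot":[0,0,-0.36]},{"claw":0.5,"slide":[4,56,0],"delta_rot":[0,0,-0.48]},{"claw":0.5,"slide":[4,68,0],"delta_rot":[0,0,-0.6]}]}}

```text
time: 9.45
position: [0.5369, 0.288, 0.2862]
tool_rot: [-0.492, -3.103, -0.001]
ft_force: [0.8, -0.1, 0.6]
grip_width: 0.753
grip_force: 0.0
```

>>> {"method": "send_rows", "body": {"motion": [{"claw":0.5,"slide":[0,0,0],"delta_rot":[0,0,-0.12]},{"claw":0.5,"slide":[0,0,0],"delta_rot":[0,0,-0.24]},{"claw":0.5,"slide":[0,0,0],"delta_rot":[0,0,-0.36]},{"claw":0.5,"slide":[0,0,0],"delta_rot":[0,0,-0.48]},{"claw":0.5,"slide":[0,0,0],"delta_rot":[0,0,-0.6]}]}}

```text
time: 9.95
position: [0.5365, 0.2875, 0.2862]
tool_rot: [0.447, -3.11, -0.0]
ft_force: [-0.1, 0.6, 0.3]
grip_width: 0.749
grip_force: 0.0
```

>>> {"method": "send_rows", "body": {"motion": [{"claw":0.5,"slide":[0,0,0],"delta_rot":[0,0,-0.12]},{"claw":0.5,"slide":[0,0,0],"delta_rot":[0,0,-0.24]},{"claw":0.5,"slide":[0,0,0],"delta_rot":[0,0,-0.362]},{"claw":0.5,"slide":[0,0,0],"delta_rot":[0,0,-0.362]},{"claw":0.5,"slide":[0,0,0],"delta_rot":[0,0,-0.362]}]}}

```text
time: 10.45
position: [0.5369, 0.287, 0.2862]
tool_rot: [0.986, -2.983, -0.0]
ft_force: [0.6, 0.5, -0.5]
grip_width: 0.75
grip_force: 0.0
```

```bash
python3 - <<'E'
from h import *
s=ctrl.get_state(); M=R.from_rotvec(s['tool_rot']).as_matrix(); print(s['position'],M.round(4),s['grip_width'],s['joint_positions'].round(2))
w=grab('wrist','w5.png'); print(w['pose'].round(3))
cv2.imwrite('pics/v5.png',cv2.resize(w['color'][50:350,120:520],(800,600)))
E
```

```text
[0.53691342 0.28699692 0.28615335] [[-8.029e-01 -5.960e-01 -1.000e-04]
 [-5.960e-01  8.029e-01  1.000e-04]
 [ 0.000e+00  2.000e-04 -1.000e+00]] 0.7495987899947707 [ 0.25  0.37 -1.    1.47  0.31  1.47  1.45]
[[-0.596  0.767  0.236  0.473]
 [ 0.803  0.57   0.175  0.238]
 [-0.     0.294 -0.956  0.426]
 [ 0.     0.     0.     1.   ]]
```

View pics/v5.png

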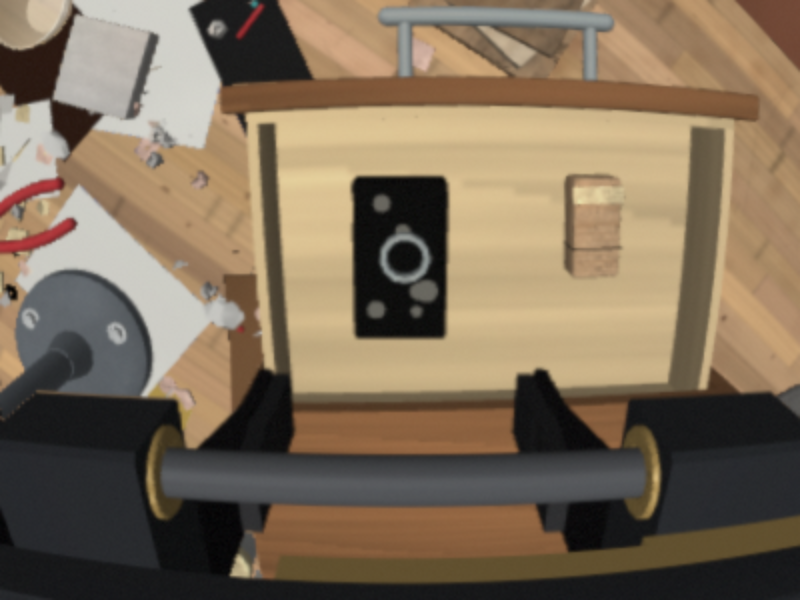

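```bash
python3 - <<'E'
from meas import *
im=rect('pics/w5.png.npz',True,(285,130,355,226))
print('ring',onz(im,120+405/2,50+258/2,.0925,True))
Rm=im['pose'][:3,:3]
for c in [(355,177),(447,177),(446,337),(354,337)]: print(onz(im,120+c[0]/2,50+c[1]/2,.083,True), end=' ')
# handle, expected (.394,.2475,.087)
print(onz(im,120+496/2,50+19/2,.087,True))
# floor-of-drawer sides
for c in [(279,250),(690,250)]: print(onz(im,120+c[0]/2,50+c[1]/2,.057,True))
E
```

```text
pics/w5.png.npz (297, 139, 46, 80) ((538.4802856445312, 284.6750793457031), (92.97937774658203, 52.1038703918457), 36.60565948486328) [0.473 0.238 0.426]
ring [0.53416603 0.28556725 0.0925    ]
[0.51526197 0.23701889 0.083     ] [0.48488225 0.27797046 0.083     ] [0.5598362  0.33496877 0.083     ] [0.59231767 0.29123619 0.083     ] [0.39838735 0.24590214 0.087     ]
[0.58270358 0.22484882 0.057     ]
[0.42305056 0.43637154 0.057     ]
```

The block is centred under the tool to about 2 mm and aligned. I'll descend partway and measure again.

>>> {"method": "send_rows", "body": {"motion": [{"claw":0.5,"slide":[0,-1.5,40],"delta_rot":[0,0,0]},{"claw":0.5,"slide":[0,-1.5,80],"delta_rot":[0,0,0]},{"claw":0.5,"slide":[0,-1.5,115],"delta_rot":[0,0,0]},{"claw":0.5,"slide":[0,-1.5,130],"delta_rot":[0,0,0]},{"claw":0.5,"slide":[0,-1.5,130],"delta_rot":[0,0,0]}]}}

```text
time: 11.0
position: [0.5372, 0.2844, 0.1543]
tool_rot: [0.986, -2.979, 0.001]
ft_force: [-0.4, 0.1, 0.9]
grip_width: 0.752
grip_force: 0.0
```

```bash
python3 - <<'E'
from meas import *
s=ctrl.get_state(); M=R.from_rotvec(s['tool_rot']).as_matrix(); print(s['position'],M.round(4),s['grip_width'])
w=grab('wrist','w6.png'); g=w['color'].max(2); print(w['pose'][:3,3])
# profile of dark extents per row, and per-row edges
for v in range(90,300,12):
    d=np.where(np.diff((g[v]<60).astype(int)))[0]; print(v,d[(d>220)&(d<430)])
for v in (150,180):
    for u in np.where(np.diff((g[v,250:400]<60).astype(int)))[0]+250.5:
        print(v,u,(M.T@(onz(w,u,v,.083,True)-s['position'])*1000).round(1))
E
```

```text
[0.53724383 0.28444542 0.15425548] [[-8.023e-01 -5.969e-01 -3.500e-03]
 [-5.969e-01  8.023e-01 -1.600e-03]
 [ 3.800e-03  8.000e-04 -1.000e+00]] 0.7515509326651234
[0.47366022 0.23606349 0.2948199 ]
90 []
102 []
114 []
126 []
138 []
150 []
162 [284 357]
174 [285 302 311 359]
186 [285 358]
198 [284 319 328 358]
210 [285 309 340 357]
222 [285 306 311 339 345 357]
234 [286 308 342 356]
246 [244 264 287 329 350 356 378 398]
258 [233 265 287 296 309 330 337 355 377 407]
270 [222 264 287 355 377 420]
282 []
294 []
180 285.5 [ 30.7 -26.   71.4]
180 300.5 [ 30.7 -15.4  71.4]
180 314.5 [30.7 -5.6 71.4]
180 358.5 [30.7 25.4 71.4]
```

>>> {"method": "send_rows", "body": {"motion": [{"claw":0.5,"slide":[0,0,20],"delta_rot":[0,0,0]},{"claw":0.5,"slide":[0,0,40],"delta_rot":[0,0,0]},{"claw":0.5,"slide":[0,0,58],"delta_rot":[0,0,0]},{"claw":0.5,"slide":[0,0,69],"delta_rot":[0,0,0]},{"claw":0.5,"slide":[0,0,69],"delta_rot":[0,0,0]}]}}

```text
time: 11.55
position: [0.538, 0.2848, 0.0863]
tool_rot: [0.988, -2.981, 0.0]
ft_force: [0.2, -0.3, -0.1]
grip_width: 0.751
grip_force: 0.0
```

>>> {"method": "send_rows", "body": {"motion": [{"claw":0.5,"slide":[0,0,0],"delta_rot":[0,0,0]},{"claw":0.5,"slide":[0,0,0],"delta_rot":[0,0,0]}]}}

```text
time: 11.75
position: [0.539, 0.2857, 0.0883]
tool_rot: [-0.988, 2.98, 0.0]
ft_force: [-0.2, 0.2, 0.1]
grip_width: 0.749
grip_force: 0.0
```

>>> {"method": "send_rows", "body": {"grip_force": 20, "motion": [{"claw":0.4,"slide":[0,0,4],"delta_rot":[0,0,0]},{"claw":0.35,"slide":[0,0,4],"delta_rot":[0,0,0]},{"claw":0.3,"slide":[0,0,4],"delta_rot":[0,0,0]},{"claw":0.25,"slide":[0,0,4],"delta_rot":[0,0,0]},{"claw":0.2,"slide":[0,0,4],"delta_rot":[0,0,0]}]}}

```text
time: 12.25
position: [0.5383, 0.2852, 0.0832]
tool_rot: [-0.989, 2.982, 0.0]
ft_force: [0.3, 0.1, 0.6]
grip_width: 0.629
grip_force: 20.0
```

>>> {"method": "send_rows", "body": {"motion": [{"claw":0.1,"slide":[0,0,0],"delta_rot":[0,0,0]},{"claw":-0.2,"slide":[0,0,0],"delta_rot":[0,0,0]},{"claw":-0.2,"slide":[0,0,0],"delta_rot":[0,0,0]}]}}

```text
time: 12.55
position: [0.5383, 0.2852, 0.0832]
tool_rot: [-0.989, 2.982, 0.0]
ft_force: [-1.2, -0.3, 1.6]
grip_width: 0.63
grip_force: 20.0
```

>>> {"method": "send_rows", "body": {"motion": [{"claw":-0.2,"slide":[0,0,-1],"delta_rot":[0,0,0]},{"claw":-0.2,"slide":[0,0,-3],"delta_rot":[0,0,0]},{"claw":-0.2,"slide":[0,0,-6],"delta_rot":[0,0,0]},{"claw":-0.2,"slide":[0,0,-9],"delta_rot":[0,0,0]},{"claw":-0.2,"slide":[0,0,-10],"delta_rot":[0,0,0]}]}}

```text
time: 13.05
position: [0.5386, 0.2853, 0.0936]
tool_rot: [-0.988, 2.981, -0.0]
ft_force: [-0.5, -0.3, -1.4]
grip_width: 0.628
grip_force: 20.0
```

```bash
python3 - <<'E'
from h import *
s=ctrl.get_state(); print({k:np.round(s[k],3) for k in ('position','ft_force','torque','grip_width')})
w=grab('wrist','w7.png'); g=w['color'].max(2)
for v in range(130,270,6):
    d=np.where(np.diff((g[v]<60).astype(int)))[0]; print(v,d[(d>250)&(d<400)])
E
```

```text
{'position': array([0.539, 0.285, 0.094]), 'ft_force': array([-0.535, -0.322, -1.398]), 'torque': array([ 0.168, -0.069, -0.053]), 'grip_width': np.float64(0.628)}
130 []
136 []
142 []
148 []
154 []
160 []
166 []
172 []
178 [270 371]
184 [267 373]
190 [266 374]
196 [266 376]
202 [268 293 305 375]
208 [269 290 309 375]
214 [269 291 309 375]
220 [269 374]
226 [269 374]
232 [268 373]
238 [257 316 332 385]
244 [254 314 339 387]
250 [251 305 347 390]
256 [301 319 334 351 395]
262 [300 310 343 353]
268 [299 306 346 356]
```

```bash
python3 - <<'E'
from h import *
s=ctrl.get_state(); M=R.from_rotvec(s['tool_rot']).as_matrix(); w=dict(np.load('pics/w7.png.npz')); P=w['pose']
def pf(p):
    c=P[:3,:3].T@(p-P[:3,3]); r=np.hypot(c[0],c[1]); th=np.arctan2(r,c[2]); return w['cx']+w['fx']*th*c[0]/r, w['cy']+w['fy']*th*c[1]/r
for x0 in (-4,0,4):
  for tilt in (0,.08,-.08):
    out=[]
    for X,Y,Z in [(47.5,27.5,0),(47.5,27.5,26)]:
        X+=x0; x=X*np.cos(tilt)+Z*np.sin(tilt); z=Z*np.cos(tilt)-X*np.sin(tilt)
        out.append(np.round(pf(s['position']+M@np.array([x,Y,z])/1000),1))
    print(x0,tilt,out)
cv2.imwrite('pics/z.png',w['color'])
g=w['color'].max(2); print(g[165:205:2,275],g[165:205:2,360],g[165:205:2,321])
E
```

```text
-4 0 [array([381. , 188.4]), array([372.4, 176.4])]
-4 0.08 [array([382.3, 190.6]), array([373.5, 174.4])]
-4 -0.08 [array([379.7, 186.8]), array([371.2, 178.9])]
0 0 [array([381.4, 180.2]), array([372.6, 169.3])]
0 0.08 [array([382.9, 182.4]), array([373.9, 167.2])]
0 -0.08 [array([379.9, 178.7]), array([371.4, 171.9])]
4 0 [array([381.8, 171.9]), array([372.9, 162.2])]
4 0.08 [array([383.5, 174.1]), array([374.3, 160.1])]
4 -0.08 [array([380.2, 170.4]), array([371.6, 164.9])]
[226 231 235 236 172  13  12  11  13  13  15  16  19  13  16  17  18  15
  17  17] [223 223 224 222  98  10  14  10  10  13  15  16  16  15  17  15  16  14
  14  16] [228 232 236 232  93  12   9   3  11  12  16  18  15  16  14  16  17  16
  16  17]
```

The block is level (front face spans rows about 173–185, as predicted for no tilt). I'll keep lifting smoothly.

>>> {"method": "send_rows", "body": {"motion": [{"claw":-0.2,"slide":[0,0,-3],"delta_rot":[0,0,0]},{"claw":-0.2,"slide":[0,0,-8],"delta_rot":[0,0,0]},{"claw":-0.2,"slide":[0,0,-15],"delta_rot":[0,0,0]},{"claw":-0.2,"slide":[0,0,-23],"delta_rot":[0,0,0]},{"claw":-0.2,"slide":[0,0,-31],"delta_rot":[0,0,0]}]}}

```text
time: 13.6
position: [0.5385, 0.2853, 0.1251]
tool_rot: [-0.989, 2.982, -0.0]
ft_force: [1.0, -0.1, -0.5]
grip_width: 0.632
grip_force: 20.0
```

>>> {"method": "send_rows", "body": {"motion": [{"claw":-0.2,"slide":[0,0,-8],"delta_rot":[0,0,0]},{"claw":-0.2,"slide":[0,0,-16],"delta_rot":[0,0,0]},{"claw":-0.2,"slide":[0,0,-24],"delta_rot":[0,0,0]},{"claw":-0.2,"slide":[0,0,-32],"delta_rot":[0,0,0]},{"claw":-0.2,"slide":[0,0,-40],"delta_rot":[0,0,0]}]}}

```text
time: 14.1
position: [0.5383, 0.2851, 0.1648]
tool_rot: [0.989, -2.982, 0.0]
ft_force: [1.1, -0.6, -1.4]
grip_width: 0.63
grip_force: 20.0
```

>>> {"method": "send_rows", "body": {"motion": [{"claw":-0.2,"slide":[0,0,-8],"delta_rot":[0,0,0]},{"claw":-0.2,"slide":[0,0,-16],"delta_rot":[0,0,0]},{"claw":-0.2,"slide":[0,0,-24],"delta_rot":[0,0,0]},{"claw":-0.2,"slide":[0,0,-32],"delta_rot":[0,0,0]},{"claw":-0.2,"slide":[0,0,-40],"delta_rot":[0,0,0]}]}}

```text
time: 14.6
position: [0.5383, 0.2851, 0.2048]
tool_rot: [0.989, -2.982, 0.0]
ft_force: [0.1, 0.3, -0.9]
grip_width: 0.629
grip_force: 20.0
```

>>> {"method": "send_rows", "body": {"motion": [{"claw":-0.2,"slide":[0,0,-7],"delta_rot":[0,0,0]},{"claw":-0.2,"slide":[0,0,-13],"delta_rot":[0,0,0]},{"claw":-0.2,"slide":[0,0,-18],"delta_rot":[0,0,0]},{"claw":-0.2,"slide":[0,0,-21],"delta_rot":[0,0,0]},{"claw":-0.2,"slide":[0,0,-22],"delta_rot":[0,0,0]}]}}

```text
time: 15.1
position: [0.5384, 0.2852, 0.2264]
tool_rot: [-0.988, 2.982, -0.0]
ft_force: [-0.2, 0.3, -0.8]
grip_width: 0.63
grip_force: 20.0
```

>>> {"method": "send_rows", "body": {"motion": [{"claw":-0.2,"slide":[0,0,0],"delta_rot":[0,0,0]},{"claw":-0.2,"slide":[0,0,0],"delta_rot":[0,0,0]},{"claw":-0.2,"slide":[0,0,0],"delta_rot":[0,0,0]},{"claw":-0.2,"slide":[0,0,0],"delta_rot":[0,0,0]},{"claw":-0.2,"slide":[0,0,0],"delta_rot":[0,0,0]}]}}

```text
time: 15.6
position: [0.5383, 0.2851, 0.226]
tool_rot: [0.989, -2.982, 0.0]
ft_force: [0.1, -0.9, -1.9]
grip_width: 0.627
grip_force: 20.0
```

```bash
python3 - <<'E'
from h import *
s=ctrl.get_state(); print({k:np.round(s[k],3) for k in ('time','position','tool_rot','qd','ft_force','torque','grip_width','grip_force')})
w=grab('wrist','w8.png'); g=w['color'].max(2); o=dict(np.load('pics/w7.png.npz'))['color'].max(2)
for c in (275,321,360): print(g[165:205:2,c])
# ring region vs before lift, difference in the gripped-object window
print(np.abs(g[180:275,275:368].astype(int)-o[180:275,275:368]).mean())
E
```

```text
{'time': np.float64(15.6), 'position': array([0.538, 0.285, 0.226]), 'tool_rot': array([ 0.989, -2.982,  0.   ]), 'qd': array([ 0.001, -0.   ,  0.001,  0.001,  0.001,  0.   ,  0.   ]), 'ft_force': array([ 0.09 , -0.901, -1.903]), 'torque': array([ 0.165, -0.125, -0.009]), 'grip_width': np.float64(0.627), 'grip_force': np.float64(20.0)}
[233 233 232 230 166  11  10   9   9  11  19  15  18  17  16  14  20  17
  20  16]
[231 230 229 224  89  10  14  15  11  15  17  18  18  18  18  18  15  20
  17  18]
[229 228 227 223  99  13   7  11  11  13  21  19  16  17  17  13  16  17
  17  17]
2.2882852292020375
```

The wrist image of the block and ring has not changed since the first lift, so nothing has slipped or tilted. I'm handing in.

```bash
python3 -c "
from bench import ctrl
print(ctrl.close_job())"
```

```text
the job is handed in; nothing more can be done
None
```

The job is handed in: the drawer was pulled about 16 cm open, and the charcoal block is held still and level with the ring on it, underside about 20 cm above the bench; the clamp block and tin were never touched, and no judging result was shown.

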